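Index a lead-frame carrier under the pointer and hold its clamp plate shut on the dowels

ROBOT

A 6-joint arm with a two-finger parallel gripper is mounted at the origin on the work surface. World frame = base frame: x ahead of the robot, y to its left, z up, the work surface at z = 0. Lengths are in mm, angles in rad, forces in N, time in s.
With the tool pointing down it reaches from about 300 to 775 mm from the base axis. Payload 14.6 kg.
Tool frame: the origin (TCP) lies between the finger pads; the fingertips stand 8 mm ahead of it and the grasp point (between the pads) lies 11 mm behind it; z points along the fingers, y is the direction in which the jaws open and shut (so a half turn about z gives the same grasp; the last joint's range is limited). The gripper opens to 94 mm and grips with 3 to 60 N. Pads are 16 mm wide; open, the fingers measure 119 mm over their backs; the gripper's body (75 mm by 177 mm) begins 78 mm behind the grasp point.
Start: joints at [1.275, 0.3, 1.521, -0, 1.321, -0.067], TCP at [124.743, 535.657, 213.446] pointing down, gripper open.
Joint ranges: [-3.03, 3.03], [-0.79, 2.21], [0.23, 2.52], [-1.04, 4.18], [0, 3.07], [-2.55, 2.55]. Speed limits (rad/s): [2.22, 2.22, 2.57, 3.14, 3.14, 3.14].

INTERFACE

Orientations are given as [roll, pitch, yaw] about the fixed x, y, z axes, in that order (R = Rz(yaw) Ry(pitch) Rx(roll)).
In Python, from cell import manip gives the robot as it stands. The module is installed in compiled form; this text tells all that it offers.
- The arm moves only by the tool send_rows, never from a script. Its argument "series" is a list that holds one entry, the list of rows, each a list of 5 numbers: the opening, from 0 (shut) to 1 (fully open), then the shift along the tool's x, y, z in mm, then the turn about the tool's z in degrees. In form: [[[gripper, dx, dy, dz, roll], ...]]. A call has 1 to 10 rows; each row is the pose to reach, as a shift and turn from the pose commanded when the call began, along the tool's axes at that moment; what a row does not reach only later rows make up. A row lasts 1/10 s, in which the tool goes at most 50 mm and 8.59 degrees, less where a joint would pass 70% of its speed; a pose out of reach is approached as far as the arm can. A call with a gripper value outside its range is refused whole. The fingers move at their own pace and stop on an object; "newtons" is the grip in N (left out, the last holds). Time passes only in rows, so rows that repeat a pose let the fingers close. It gives the time, the measured TCP pose, the force and the opening at its end, in the units of the state.
- manip.read_state(): the state, without advancing time (a new reading comes with each control period).
- manip.camera(name): name is "side" or "top"; returns a dict with "img" (480x640x3 uint8, red, green, blue), "vfov" (degrees; the focal length in pixels is half the picture's height over the tangent of half this angle, whatever the lens; pixels are square), "cx", "cy" (the principal point, pixels), "pose" (4x4, takes a point from camera to world coordinates). Camera axes: x right, y down, z forward; pixel columns grow to the right and rows downward; lengths in mm; the calibration is good to about 2 mm. A picture is of the moment at which its call begins. There is no depth.
- manip.sign_off(): hands the job in, once; it reports no verdict.
Trained networks look in a picture, given as the dict that the camera call returned (one of the last four; its "shot" number tells which), for a name from the list of things; names that differ only in an ending like _2 or _b are one class to them, and where a whole thing is asked for, a point or a joint stands for the part that bears it (a point fixed in the world has none). Each returns a list of dicts, best first, with "conf" (0 to 1); they miss things now and then, are a little off and sometimes report something else, mostly with a low value. They report only what shows in the picture. A call takes as long as a camera call. They do not tell look-alikes from the thing itself.
- manip.find_in(target, picture): "rect" ([left, top, width, height] in pixels, round what is visible of it).
- manip.silhouettes(target, picture): "pixels" (480x640 bool, what is visible of it) and "rect" ([left, top, width, height] in pixels, round what is visible of it).
The state is a dict: "clock": time; "joints": joint angles; "qd": joint speeds; "effort": joint torques, N m; "eef_pos": TCP position; "eef_rot": TCP orientation; "wrist_force": force on the tool from outside, world axes, zero at the start; "moment": the same for the moment, N m; "finger_gap": finger opening in mm.
Only numpy, scipy, OpenCV 4.12 (cv2) and the standard library are available. Lean on these libraries where they do the work, as an engineer would, in place of code of your own. Each camera call takes 0.05 s, during which the arm holds its last target. There are 200 camera calls.

TASK

At the bonding station, take the carrier of the x-y stage by its post and slide it until the round mark on the strip is under the tip of the fixed pointer, pause there a moment, then slide it on until the square mark is under the tip and leave it there. Then fit the clamp plate (the one with the upright rib) over the carrier's two dowels, big hole on big dowel, and press it fully down against the spring until it lies flat on the carrier; finish while still holding it pressed down, with the square mark still under the tip. Do not bump the pointer, and leave the other things on the table where they are.

Things in the scene. Friction and masses are not known exactly. Their poses are not given: they have to be found in the camera images.
- stage: Fixed aluminium base of the x-y stage, 240 x 160 mm, on the table; origin under its centre, yaw up to 0.15 rad. Its x and y axes are the directions of the two slides. Two small micrometer heads (they drive nothing) stick out 57 mm from its -x and -y sides, no higher than 20 mm.
- xslide (a joint): Position of the stage's lower slide along the stage's x, m, -0.035 to 0.035 (0 = centred). Friction about 3.5 N; stays where it is left.
- carrier (a joint): Position of the carrier (upper slide) along the stage's y, m, -0.040 to 0.040. Friction about 3.5 N; stays put. The carrier is an aluminium plate 230 x 140 mm, top 50 mm above the table, that keeps the stage's yaw: post at the near end, two dowels with the sprung platen between them in the middle, a brass strip with two marks at the far end.
- post_grip (a point): Grip point on the carrier's upright steel post (22 mm diameter, 34 mm high, top 84 mm above the table), on its axis, 22 mm above the carrier's top, 88 mm from the dowels' line towards -x. Gripped here, the carrier can be slid in any horizontal direction.
- mark_round (a point): Centre of the round dark mark (12 mm diameter) on the strip, at the height of the carrier's top. Axes as the stage.
- mark_square (a point): Centre of the square dark mark (12 mm side) on the strip, at the height of the carrier's top; 20 mm further in the stage's x and 44 mm further in its y than the round mark.
- pointer_tip (a point): Tip of the fixed pointer's thin needle, 8 mm above the carrier's top. The needle and its arm rise from the tip away from the robot to a steel column 149 mm tall that stands 130 mm to +x and 50 mm to +y of the tip (stage axes).
- pointer: The fixed pointer stand as a whole (base, column, arm, needle); origin on the table below the tip. It must not be bumped.
- dowel_big (a point): Foot of the bigger dowel, on its axis at the carrier's top: 12 mm diameter, 16 mm straight and then an 8 mm taper to a blunt 3.6 mm top, 24 mm in all. 44 mm to +y of the middle of the carrier. Axes as the stage, z up.
- dowel_small (a point): Foot of the smaller dowel, on its axis at the carrier's top: 8 mm diameter, otherwise the same. 88 mm to -y of the big one.
- platen (a joint): How far the sprung platen (dark steel pad, 50 x 60 mm, between the dowels) is pressed down, m: 0 = up, 6 mm proud of the carrier's top; 0.006 = flush. The spring gives about 5.4 N at 0 and 10.8 N at 0.006, so it carries the resting clamp plate and comes up again when the press is let go.
- plate: Loose clamp plate: aluminium, 70 (x) x 120 (y) x 12 mm, about 0.32 kg, lying on the table, either on the left or on the right of the stage, yaw within 0.5 rad. Origin at the centre of its underside. A dark steel rib, 50 mm along x, 16 mm thick in y, stands 40 mm high on its middle (top 52 mm above the underside).
- plate_grip (a point): Grip point in the rib's middle, 37 mm above the plate's underside; the fingers close along the plate's y on 16 mm.
- hole_big (a point): Centre of the big through hole (14 mm diameter) at the plate's underside, 44 mm to +y of its centre; goes on the big dowel.
- hole_small (a point): Centre of the small through hole (10 mm diameter) at the plate's underside, 44 mm to -y of its centre; goes on the small dowel.
- blank: Bystander: plain dark steel spacer plate 60 x 90 x 10 mm without rib or holes, on the other side of the stage from the clamp plate. Origin at the centre of its underside.
- driver: Bystander: screwdriver lying on the table.
- tape: Bystander: roll of amber tape, 80 mm diameter, 19 mm high.
- lens: Bystander: black camera lens standing on end, 42 mm diameter, 58 mm high.
- jar: Bystander: small jar, 44 mm diameter, 50 mm high.
- weight: Bystander: brass weight, 32 mm diameter, 30 mm high.
Mind the look-alikes: they are no part of the job. Leave any green look-alike of the pointer alone. What is shaped like the plate but turquoise is not meant.

How it is judged:
By the outcome, as a careful person would: the job done as asked, in the order asked, and still so for the second after the job is handed in, while the arm keeps its last pose, push and grip.
It also fails if it takes over 58 s, if anything falls off the work surface, if the arm or the gripper's body presses on something with over 40 N, if the wrist force passes 120 N, or if a joint passes its speed limit or range.

## Working session

There is one attempt and no reset: what is moved stays moved. The work goes in short steps, Python scripts to look and compute and a tool call to move; the robot and the scene stay as the last step left them, time stands still between calls to the robot, and variables do not carry over. Pictures are saved under pics/ and viewed, about 8 in all and at most 12, crops included, and the job is handed in when it is done.

Besides the shell and the picture viewer there is one more tool, called after "Call:" as name(argument=value, ...) on one line, values as JSON. send_rows: Moves the arm, as the interface text tells. Its arguments: {"type":"object","properties":{"series":{"type":"array"},"newtons":{"type":"number"}},"required":["series"]}

```bash
mkdir -p pics; cat > h.py <<'E'
import numpy as np, cv2, math
from cell import manip
def f(c): return 240/math.tan(math.radians(c["vfov"])/2)
def ray(c,u,v,z):
    P=np.array(c["pose"]); d=P[:3,:3]@np.array([(u-c["cx"])/f(c),(v-c["cy"])/f(c),1]); o=P[:3,3]
    return o+d*(z-o[2])/d[2]
def proj(c,p):
    P=np.array(c["pose"]); q=P[:3,:3].T@(np.array(p)-P[:3,3]); return np.array([c["cx"]+f(c)*q[0]/q[2],c["cy"]+f(c)*q[1]/q[2]])
def save(c,n,box=None,s=1):
    im=c["img"]
    if box: x,y,w,h=box; im=im[y:y+h,x:x+w]
    im=cv2.resize(im,None,fx=s,fy=s,interpolation=cv2.INTER_CUBIC); cv2.imwrite("pics/"+n,im[:,:,::-1])
E
python3 - <<'E'
from h import *
s=manip.read_state(); print({k:np.round(v,3).tolist() for k,v in s.items()})
t=manip.camera("top"); d=manip.camera("side")
save(t,"top0.png"); save(d,"side0.png")
for n,c in(("top",t),("side",d)):
    print(n,c["vfov"],c["cx"],c["cy"],np.round(c["pose"],3).tolist())
    for k in["stage","carrier","post_grip","mark_round","mark_square","pointer_tip","pointer","dowel_big","dowel_small","plate","plate_grip","hole_big","hole_small","blank"]:
        print(k,[(np.round(r["rect"]).tolist(),round(r["conf"],2)) for r in manip.find_in(k,c)[:3]])
E
```

```text
{'clock': 0.0, 'joints': [1.275, 0.3, 1.522, 0.0, 1.321, -0.067], 'qd': [-0.002, 0.001, -0.002, -0.001, 0.0, 0.001], 'effort': [0.002, -53.182, -35.273, 0.071, 0.025, -0.0], 'eef_pos': [124.664, 535.418, 212.878], 'eef_rot': [-3.14, -0.0, 2.913], 'wrist_force': [1.402, -0.752, 0.734], 'moment': [-0.031, 0.047, 0.038], 'finger_gap': 93.949}
top 43.21260985891312 322.03905141077036 240.65420532281848 [[0.007, -0.992, 0.126, 266.563], [-1.0, -0.007, 0.002, 64.165], [-0.002, -0.126, -0.992, 1802.587], [0.0, 0.0, 0.0, 1.0]]
stage [([316.0, 160.0, 82.0, 102.0], 0.79)]
carrier [([327.0, 167.0, 52.0, 81.0], 0.81), ([217.0, 220.0, 44.0, 41.0], 0.61), ([225.0, 160.0, 33.0, 29.0], 0.59)]
post_grip [([330.0, 163.0, 52.0, 86.0], 0.91)]
mark_round [([324.0, 167.0, 58.0, 82.0], 0.93)]
mark_square [([326.0, 166.0, 55.0, 79.0], 0.62)]
pointer_tip [([330.0, 112.0, 20.0, 42.0], 0.94), ([469.0, 269.0, 31.0, 52.0], 0.75)]
pointer [([468.0, 270.0, 32.0, 52.0], 0.83), ([333.0, 111.0, 19.0, 45.0], 0.69)]
dowel_big [([324.0, 168.0, 55.0, 83.0], 0.64)]
dowel_small [([325.0, 168.0, 58.0, 82.0], 0.75), ([215.0,
[... 1189 characters left out ...]
.21)]
pointer [([268.0, 351.0, 88.0, 85.0], 0.89), ([430.0, 211.0, 47.0, 68.0], 0.56)]
dowel_big [([325.0, 252.0, 108.0, 36.0], 0.57)]
dowel_small [([322.0, 253.0, 113.0, 38.0], 0.73)]
plate [([203.0, 182.0, 38.0, 28.0], 0.82), ([265.0, 188.0, 44.0, 26.0], 0.78), ([279.0, 207.0, 48.0, 33.0], 0.77)]
plate_grip [([280.0, 216.0, 44.0, 22.0], 0.92), ([202.0, 188.0, 42.0, 23.0], 0.73), ([262.0, 187.0, 44.0, 23.0], 0.63)]
hole_big [([282.0, 212.0, 44.0, 26.0], 0.97), ([261.0, 188.0, 47.0, 24.0], 0.88), ([322.0, 254.0, 113.0, 40.0], 0.41)]
hole_small [([278.0, 210.0, 46.0, 32.0], 0.89), ([202.0, 185.0, 36.0, 26.0], 0.74), ([266.0, 190.0, 41.0, 20.0], 0.73)]
blank [([376.0, 340.0, 39.0, 32.0], 0.9)]
```

```bash
python3 - <<'E'
import cv2,numpy as np
t=cv2.imread("pics/top0.png");s=cv2.imread("pics/side0.png")
cv2.imwrite("pics/t1.png",cv2.resize(t[100:340,120:440],None,fx=2.5,fy=2.5,interpolation=cv2.INTER_CUBIC))
cv2.imwrite("pics/s1.png",cv2.resize(s[150:360,190:490],None,fx=2.6,fy=2.6,interpolation=cv2.INTER_CUBIC))
E
```

```text
(no output)
```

View pics/t1.png

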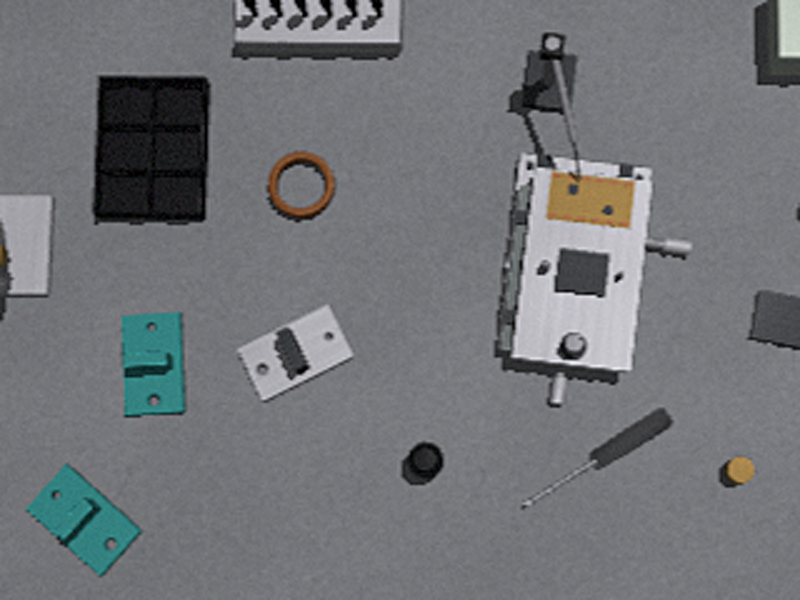

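View pics/s1.png

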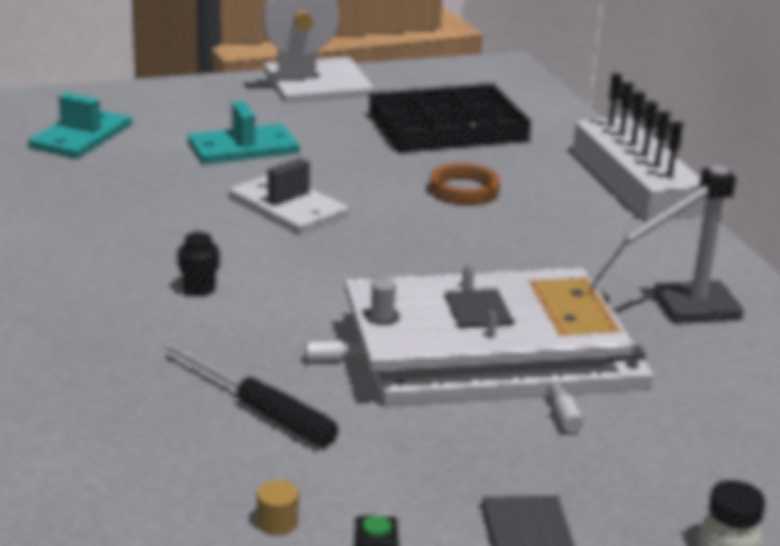

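The top view (crop to full px) shows three rib plates: turquoise at (181,246) and (153,308), and grey aluminium with a dark rib and two holes at (237,241). The aluminium one is the clamp plate, since the turquoise ones are excluded. The big hole is the left one, at about (225,248).

The steel pointer at (340,130) is the real one. The other candidate, at (485,295), is the green look-alike. On the strip the square mark is at (349,176) and the round one at (363,184), with the tip near (352,171). The side view agrees.

```bash
cat >> h.py <<'E'
def dark(c,u,v,r,k=6,thr=None):
    # centroid of the dark blob nearest (u,v) in a window of radius r, upsampled
    g=cv2.cvtColor(c["img"],cv2.COLOR_RGB2GRAY)
    x0,y0=int(u-r),int(v-r); w=cv2.resize(g[y0:y0+2*r+1,x0:x0+2*r+1],None,fx=k,fy=k,interpolation=cv2.INTER_CUBIC)
    if thr is None: thr,_=cv2.threshold(w,0,255,cv2.THRESH_OTSU)
    n,l,st,ce=cv2.connectedComponentsWithStats((w<thr).astype(np.uint8))
    q=np.array([(u-x0+.5)*k,(v-y0+.5)*k]); i=1+np.argmin(np.linalg.norm(ce[1:]-q,axis=1))
    return [(ce[i][0]+.5)/k-.5+x0,(ce[i][1]+.5)/k-.5+y0],st[i,4]/k/k
E
python3 - <<'E'
from h import *
t=manip.camera("top"); d=manip.camera("side")
T=lambda x,y:(120+x/2.5,100+y/2.5); S=lambda x,y:(190+x/2.6,150+y/2.6)
for n,z,a,b,r in [("sq",50,(573,189),(577,293),4),("rd",50,(608,210),(570,318),4),("platen",56,(582,272),(478,307),17),("rib",52,(291,352),None,12),("holeb",12,(263,369),None,4),("holes",12,(329,336),(316,212),4)]:
    for c,M,p in((t,T,a),(d,S,b)):
        if p:
            q,A=dark(c,*M(*p),r); print(n,np.round(M(*p),1),np.round(q,1),round(A,1),np.round(ray(c,*q,z),1))
for n,z,a,b in [("post",84,(573,340),(384,286)),("dB",74,(547,263),(467,268)),("dS",74,(618,274),(491,314)),("tip",58,(579,179),(594,289)),("platenS",56,None,(478,307))]:
    for c,M,p in((t,T,a),(d,S,b)):
        if p: print(n,np.round(ray(c,*M(*p),z),1))
# plate outline, top
R=manip.silhouettes("plate",t)
for r in R[:4]:
    m=r["pixels"].astype(np.uint8); print(r["rect"],r["conf"],cv2.minAreaRect(cv2.findNonZero(m)), t["img"][r["pixels"]].mean(0).round())
g=cv2.cvtColor(t["img"],cv2.COLOR_RGB2GRAY)[215:268,205:270]
m=(cv2.resize(g,None,fx=4,fy=4,interpolation=cv2.INTER_CUBIC)>150).astype(np.uint8)
k=max(cv2.findContours(m,cv2.RETR_EXTERNAL,2)[0],key=cv2.contourArea)
B=cv2.boxPoints(cv2.minAreaRect(k))/4-.4+[205,215]; P=[ray(t,*b,12) for b in B]; print(np.round(P,1),np.mean(P,0))
g=cv2.cvtColor(t["img"],cv2.COLOR_RGB2GRAY)
big=np.hstack([cv2.resize(t["img"][155:255,312:392],None,fx=6,fy=6,interpolation=cv2.INTER_CUBIC)])
cv2.imwrite("pics/tz.png",big[:,:,::-1])
E
```

```text
sq [349.2 175.6] [348.8 175.3] 15.7 [684.9  -9.1  50. ]
sq [411.9 262.7] [411.5 262.1] 15.6 [684.9  -8.7  50. ]
rd [363.2 184. ] [362.7 183.7] 13.1 [659.8 -50.1  50. ]
rd [409.2 272.3] [408.7 271.8] 13.5 [659.4 -49.5  50. ]
platen [352.8 208.8] [352.2 208.7] 356.6 [583.7 -19.1  56. ]
platen [373.8 268.1] [373.2 267.3] 375.8 [582.2 -21.1  56. ]
rib [236.4 240.8] [235.8 241. ] 176.1 [486.4 319.8  52. ]
holeb [225.2 247.6] [224.4 247.1] 19.1 [473.  358.9  12. ]
holes [251.6 234.4] [251.  233.9] 9.5 [513.  280.6  12. ]
holes [311.5 231.5] [311.  231.1] 2.4 [512.3 279.8  12. ]
post [499.2  -9.2  84. ]
post [495.9 -17.4  84. ]
dB [590.4  20.7  74. ]
dB [585.2  14.9  74. ]
dS [578.  -61.6  74. ]
dS [576.8 -67.7  74. ]
tip [694.1 -17.   58. ]
tip [696.3 -20.9  58. ]
platenS [582.3 -24.9  56. ]
[130.2, 286.0, 43.4, 43.5] 0.95 ((153.6740264892578, 307.3066711425781), (40.95550537109375, 24.974681854248047), 41.987213134765625) [ 49. 120. 119.]
[218.7, 221.5, 44.1, 39.7] 0.66 ((238.6000213623047, 240.70004272460938), (23.25510597229004, 39.80200958251953), 63.43495178222656) [150. 149. 154.]
[169.9, 227.8, 24.4, 38.4] 0.55 ((181.3705596923828, 245.0048065185547), (40.15765380859375, 24.27964973449707), 87.87889862060547) [ 50. 120. 119.]
[[496.7 390.4  12. ]
 [552.6 282.8  12. ]
 [490.1 250.4  12. ]
 [434.7 357.6  12. ]] [493.53721128 320.28837504  12.        ]
```

View pics/tz.png

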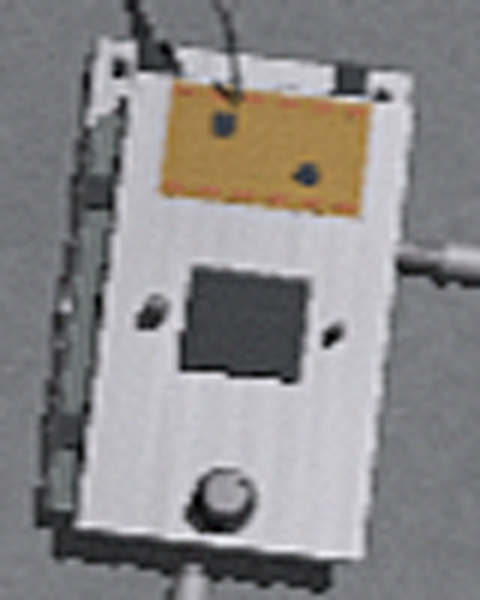

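The big view shows the square mark at about (349,175), the round one at (363,184) and the needle tip at about (351,171). This gives stage yaw ≈ -0.127 and the post at about (497,-9.5). Setting out for the post.

Call:
send_rows(series=[[[1, -292, -268, 0, -6], [1, -292, -268, 0, -6], [1, -292, -268, 0, -6], [1, -292, -268, 0, -6], [1, -292, -268, 0, -6], [1, -292, -268, 0, -6], [1, -292, -268, 0, -6], [1, -292, -268, 0, -6], [1, -292, -268, 0, -6], [1, -292, -268, 0, -6]]])

```text
clock: 2.65
eef_pos: [348.7, 207.9, 213.5]
eef_rot: [3.141, 0.0, 3.015]
wrist_force: [-0.7, -0.2, -0.2]
finger_gap: 93.7
```

Call:
send_rows(series=[[[1, -175, -197, 60, 0], [1, -175, -197, 60, 0], [1, -175, -197, 60, 0], [1, -175, -197, 60, 0], [1, -175, -197, 60, 0], [1, -175, -197, 60, 0], [1, -175, -197, 100, 0], [1, -175, -197, 100, 0], [1, -175, -197, 100, 0], [1, -175, -197, 100, 0]]])

```text
clock: 3.65
eef_pos: [498.2, -7.7, 115.1]
eef_rot: [3.142, 0.002, 3.019]
wrist_force: [-0.0, -0.3, 0.4]
finger_gap: 94.3
```

```bash
python3 - <<'E'
from h import *
t=manip.camera("top");d=manip.camera("side")
im=np.hstack([cv2.resize(t["img"][140:260,300:400],(400,480),interpolation=2),cv2.resize(d["img"][200:300,320:400+0],(384,480),interpolation=2)])
cv2.imwrite("pics/a.png",im[:,:,::-1])
s=manip.read_state();print(s["eef_pos"],s["eef_rot"])
E
```

```text
[498.19806955  -8.09539776 115.03537291] [3.14150770e+00 2.35083621e-03 3.01864915e+00]
```

View pics/a.png

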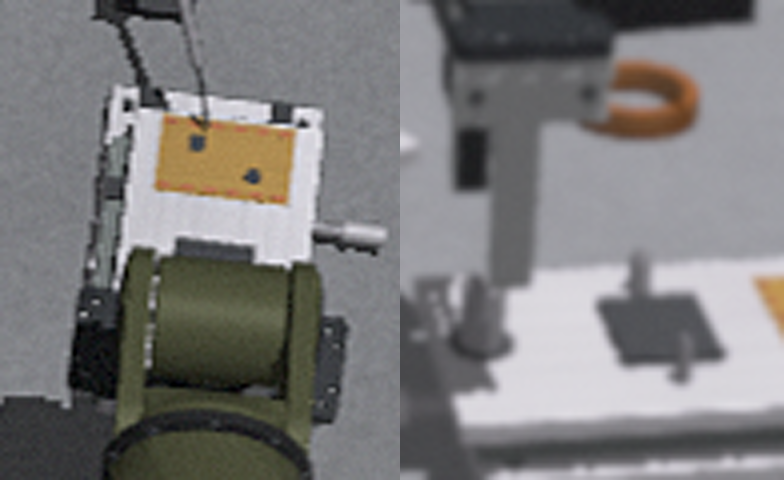

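```bash
python3 - <<'E'
from h import *
d=manip.camera("side")
print(ray(d,320+78/4.8,200+281/4.8,84),proj(d,[497,-9.5,84]),proj(d,[497,-9.5,50]),"foot seen",320+82/4.8,200+343/4.8)
for y in(-50,-60,-68):
  p=proj(d,[498.2+.126*y,y,107]);print((p-[320,200])*4.8+[400,0])
E
```

```text
[494.64458203 -10.16035051  84.        ] [337.15441051 258.29265066] [336.5488293  271.18858108] foot seen 337.0833333333333 271.45833333333337
[499.82101731 279.09954015]
[503.78517678 289.87978549]
[506.99982809 298.62179752]
```

The picture shows the post at side crop (480,281), under and between the open fingers, matching my (497,-9.5) to 2 mm. I'll descend and close.

Call:
send_rows(series=[[[1, 1, -1.5, 30, 0], [1, 1, -1.5, 52, 0], [1, 1, -1.5, 52, 0], [0.2, 1, -1.5, 52, 0], [0.1, 1, -1.5, 52, 0], [0.1, 1, -1.5, 52, 0], [0.1, 1, -1.5, 52, 0], [0.1, 1, -1.5, 52, 0], [0.1, 1, -1.5, 52, 0], [0.1, 1, -1.5, 52, 0]]], newtons=50)

```text
clock: 4.8
eef_pos: [496.4, -10.1, 61.5]
eef_rot: [-3.142, -0.0, 3.017]
wrist_force: [0.0, -0.8, -0.4]
finger_gap: 41.0
```

Call:
send_rows(series=[[[0.1, 0, 0, 0, 0], [0.1, 0, 0, 0, 0], [0.1, 0, 0, 0, 0], [0.1, 0, 0, 0, 0], [0.1, -4, 5, 0, 0], [0.1, -8, 10, 0, 0], [0.1, -12, 15, 0, 0], [0.1, -16, 20, 0, 0], [0.1, -20, 25, 0, 0], [0.1, -24, 30, 0, 0]]])

```text
clock: 5.8
eef_pos: [523.8, 16.6, 61.4]
eef_rot: [-3.141, -0.001, 3.018]
wrist_force: [-3.9, -4.3, 3.3]
finger_gap: 21.0
```

Call:
send_rows(series=[[[0.1, -2, 2, 0, 0], [0.1, -4, 4, 0, 0], [0.1, -4, 4, 0, 0], [0.1, -4, 4, 0, 0]]])

```text
clock: 6.2
eef_pos: [528.6, 20.2, 61.4]
eef_rot: [3.141, 0.0, 3.017]
wrist_force: [0.3, 0.7, -0.8]
finger_gap: 21.2
```

```bash
python3 - <<'E'
from h import *
t=manip.camera("top");d=manip.camera("side")
for c,u,v,n in((t,348.8,175.3,"t"),(d,411.5,262.1,"s")):
    g=np.array([.992*28+.127*34,-.127*28+.992*34,0])
    for nm,p in(("sq",[684.9,-8.9,50]),("rd",[659.6,-49.8,50])):
        q=proj(c,np.array(p)+g); r=dark(c,*q,4); print(n,nm,q.round(1),np.round(r[0],2),round(r[1],1),ray(c,*r[0],50).round(1))
im=np.hstack([cv2.resize(t["img"][150:200,330:380],(400,400),interpolation=2),cv2.resize(d["img"][235:285,390:440],(400,400),interpolation=2)])
cv2.imwrite("pics/b.png",im[:,:,::-1])
s=manip.read_state();print(s["eef_pos"],s["eef_rot"],s["wrist_force"],s["clock"])
E
```

```text
t sq [338.6 164.6] [338.88 164.7 ] 13.9 [716.7  20.3  50. ]
t rd [352.4 173.1] [351.45 171.64] 23.4 [696. -17.  50.]
s sq [418.6 254.8] [419.6  255.45] 35.5 [718.1  17.8  50. ]
s rd [416.1 264. ] [416.27 263.26] 18.7 [693.7 -16.3  50. ]
[528.58123649  20.22791723  61.45100126] [3.14133390e+00 5.63584686e-04 3.01745877e+00] [ 0.20790569 -0.19610431 -1.07833743] 6.3
```

View pics/b.png

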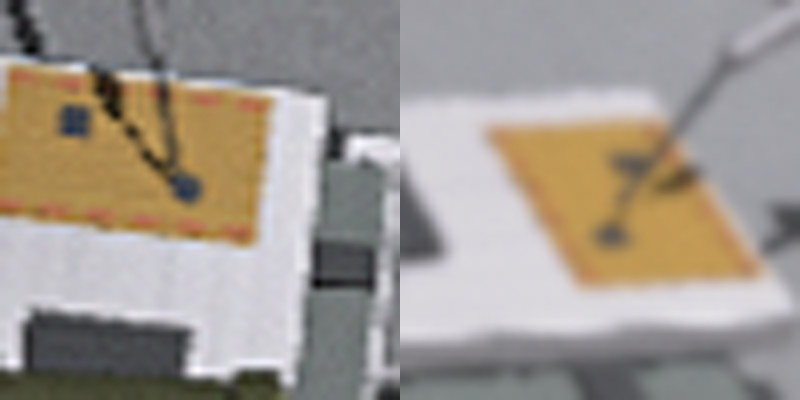

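```bash
python3 - <<'E'
from h import *
t=manip.camera("top");d=manip.camera("side")
im=np.hstack([cv2.resize(t["img"][160:180,342:362],(400,400),interpolation=0),cv2.resize(d["img"][253:273,407:427],(400,400),interpolation=0)])
cv2.imwrite("pics/c.png",im[:,:,::-1])
for c,u,v in((t,351.25,171.1),(d,416.75,260.8)): print(ray(c,u,v,58))
for c,p in((t,[351.45,171.64]),(t,[352.75,173.0]),(d,[415.9,264.0])):
    m=ray(c,*p,50); print(m.round(1),"tip pix should be",proj(c,m+[0,0,8]).round(2))
g=lambda c,a,b:print(cv2.cvtColor(c["img"],7)[a[0]:a[1],b[0]:b[1]])
g(t,(166,177),(345,358)); g(d,(256,268),(410,422))
E
```

```text
[695.64127933 -15.99456513  58.        ]
[693.02475934 -18.43710597  58.        ]
[696. -17.  50.] tip pix should be [351.58 170.99]
[691.9 -20.8  50. ] tip pix should be [352.88 172.36]
[691.3 -19.4  50. ] tip pix should be [416.26 261.07]
[[109  36 110 154 155 109  97 148 148 143 142 140 145]
 [145  99 102 152 152 112  82 130 145 144 144 144 149]
 [146 148 105 110 158 127  77 123 152 147 146 144 144]
 [141 150 106  45 119 126  79 121 151 144 141 143 148]
 [142 143 146 103  46  70  68 115 151 143 145 145 142]
 [148 141 145 148 107  75  96  94 124 139 146 144 141]
 [141 149 141 149 149 109  54  70  69  94 128 148 144]
 [142 142 146 145 149 141 101  62  67  73 118 149 149]
 [139 139 139 136 143 146 118  67  59  77 128 147 144]
 [145 145 146 148 140 149 150 132 112 118 145 138 144]
 [141 143 139 144 144 147 149 147 149 147 154 148 150]]
[[156 157 159 159 157 153 138 119 105  96  99 117]
 [156 156 158 158 157 155 148 138 121 110 118 123]
 [156 157 158 158 158 157 152 138 121 122 135 124]
 [157 158 157 157 158 155 146 128 119 133 140 132]
 [158 157 157 158 158 156 142 126 130 144 146 146]
 [154 157 158 157 156 154 142 132 138 152 156 155]
 [149 157 157 156 151 139 126 128 142 154 158 159]
 [150 157 156 151 135 115 101 114 137 152 157 157]
 [152 154 156 146 125 101  93 102 123 147 155 159]
 [153 149 152 148 133 118 112 117 131 147 154 156]
 [158 147 148 151 149 141 139 142 149 154 156 156]
 [172 153 148 150 154 154 155 155 156 156 156 156]]
```

View pics/c.png

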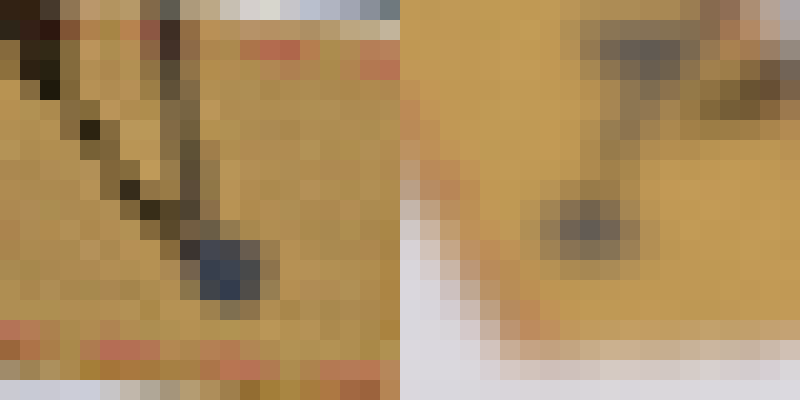

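Zoomed top view: round mark centre ≈ (352.9,173.1), needle end ≈ (351.0,170.8). The mark needs about 4 mm more in +x and 5 mm more in +y. I'll move it and remove the mark from the view by combining the pictures.

Call:
send_rows(series=[[[0.1, -2, 2.5, 0, 0], [0.1, -4, 5, 0, 0], [0.1, -4, 5, 0, 0], [0.1, -4, 5, 0, 0]]])

```text
clock: 6.8
eef_pos: [533.1, 24.8, 61.4]
eef_rot: [3.141, 0.0, 3.018]
wrist_force: [-0.9, 0.5, -0.2]
finger_gap: 21.4
```

```bash
cat > look.py <<'E'
from h import *
import sys
t=manip.camera("top");d=manip.camera("side"); n=sys.argv[1]
cv2.imwrite(f"pics/top_{n}.png",t["img"][:,:,::-1]);cv2.imwrite(f"pics/side_{n}.png",d["img"][:,:,::-1])
T0=cv2.imread("pics/top0.png")[:,:,::-1];S0=cv2.imread("pics/side0.png")[:,:,::-1]
def blk(a,y,x): return cv2.resize(a[y:y+20,x:x+20],(300,300),interpolation=0)
def row(c,a0,y,x): return np.hstack([blk(c["img"],y,x),blk(np.maximum(c["img"],a0),y,x)])
im=np.hstack([np.vstack([row(t,T0,160,342),row(d,S0,251,407)])])
cv2.imwrite(f"pics/{n}.png",im[:,:,::-1])
b=lambda c,a,x:print(np.maximum(c["img"],a)[x[0]:x[1],x[2]:x[3]].mean(2).astype(int))
b(t,T0,(165,178,345,359)); b(d,S0,(254,268,410,424))
s=manip.read_state();print(s["eef_pos"].round(1),s["wrist_force"].round(1),s["clock"])
E
python3 look.py d1
```

```text
[[184 185 192 199 203 144 133 208 201 196 197 196 202 205]
 [187 185 191 198 203 140 129 204 197 198 201 196 203 196]
 [191 188 197 204 209 155 104 181 198 195 197 196 200 194]
 [202 209 159 159 186 132  86 161 201 197 200 202 204 197]
 [135 143 104  51 121 128 101 165 195 195 197 200 190 175]
 [136 133 135  96  48  64  61 105 130 137 139 145 145 149]
 [130 131 134 135  93  58  76  91 120 131 135 132 130 134]
 [128 129 128 134 131  88  83 124 124 128 133 133 131 135]
 [134 135 129 133 132 110 113 125 121 131 135 132 129 130]
 [137 133 129 137 137 137 134 136 135 133 131 133 135 128]
 [129 131 128 127 132 130 135 138 136 136 132 135 134 131]
 [120 119 122 123 135 129 128 136 133 133 133 132 130 132]
 [144 131 137 128 119 122 121 125 118 129 126 126 136 132]]
[[195 196 197 194 190 179 163 150 148 144 131 117 123 143]
 [193 195 194 194 190 182 168 156 144 133 116 114 139 152]
 [175 178 177 175 174 171 168 161 146 123 110 126 145 150]
 [153 155 153 152 152 156 163 161 140 122 126 138 144 145]
 [144 144 144 144 143 146 150 145 129 128 142 147 148 148]
 [142 144 142 143 143 143 135 123 121 139 151 153 151 151]
 [139 142 144 143 144 142 131 117 128 149 156 157 159 162]
 [137 141 144 143 142 138 128 115 129 153 162 160 160 164]
 [140 140 143 142 136 126 116 110 126 148 159 158 156 160]
 [146 139 141 140 132 123 120 118 124 141 155 159 152 154]
 [156 142 139 141 136 129 128 124 124 133 152 157 149 147]
 [184 161 144 143 141 137 133 131 129 135 147 154 151 148]
 [205 181 154 142 141 142 141 142 140 142 142 148 154 155]
 [213 197 165 144 138 142 143 144 142 144 144 146 155 161]]
[533.1  24.8  61.4] [-0.5 -0.5  0.3] 6.9
```

View pics/d1.png

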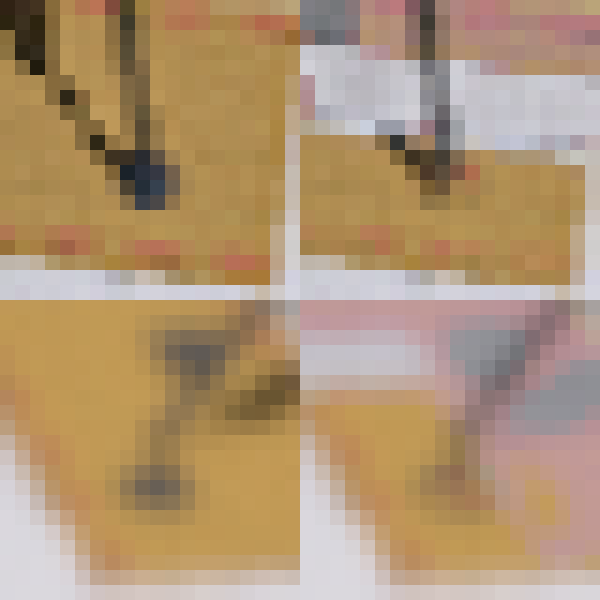

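The combined view puts the needle end at ≈ (351.3,171.2) in the top picture and ≈ (417.4,260.2) in the side one. The round mark is now at about (696,-16) against the tip at about (695.5,-16), so it is under the tip to within about 1 mm. I'll pause 1 s, then go to the square.

Call:
send_rows(series=[[[0.1, 0.5, 0, 0, 0], [0.1, 0.5, 0, 0, 0], [0.1, 0.5, 0, 0, 0], [0.1, 0.5, 0, 0, 0], [0.1, 0.5, 0, 0, 0], [0.1, 0.5, 0, 0, 0], [0.1, 0.5, 0, 0, 0], [0.1, 0.5, 0, 0, 0], [0.1, 0.5, 0, 0, 0], [0.1, 0.5, 0, 0, 0]]])

```text
clock: 7.9
eef_pos: [532.5, 24.8, 61.5]
eef_rot: [3.142, 0.0, 3.017]
wrist_force: [3.7, 3.4, -2.6]
finger_gap: 21.3
```

Call:
send_rows(series=[[[0.1, 2.5, -5.5, 0, 0], [0.1, 5, -11, 0, 0], [0.1, 7.5, -16.5, 0, 0], [0.1, 10, -22, 0, 0], [0.1, 12.5, -27.5, 0, 0], [0.1, 15, -33, 0, 0], [0.1, 17.5, -38.5, 0, 0], [0.1, 20, -44, 0, 0], [0.1, 20, -44, 0, 0], [0.1, 20, -44, 0, 0]]])

```text
clock: 8.9
eef_pos: [506.7, -16.9, 61.4]
eef_rot: [-3.141, -0.001, 3.017]
wrist_force: [-3.0, -3.3, 2.8]
finger_gap: 21.5
```

```bash
python3 look.py d2 | tail -1; python3 - <<'E'
from h import *
t=manip.camera("top");d=manip.camera("side")
for c in(t,d):
  q=proj(c,[670.2,-57,50]); r=dark(c,*q,4); print("rd",q,r,ray(c,*r[0],50))
  print("tip",proj(c,[695.5,-16,58]),"below",proj(c,[695.5,-16,50]))
  q=proj(c,[695.5,-16,50]); print("sq",dark(c,*q,4))
E
```

```text
[506.8 -16.6  61.4] [-3.7 -2.6  2.2] 9.0
rd [365.00235817 180.26841406] ([np.float64(365.30979073243645), np.float64(180.46487294469358)], np.float64(12.388888888888888)) [669.61414484 -57.90665232  50.        ]
tip [351.25178244 171.146906  ] below [351.12662275 171.79603372]
sq ([np.float64(350.6634199134199), np.float64(170.71987734487735)], np.float64(25.666666666666668))
rd [414.30067392 272.89572636] ([np.float64(414.14816633922726), np.float64(273.04993451211527)], np.float64(14.138888888888888)) [669.56096257 -57.56814667  50.        ]
tip [417.27661286 260.19630679] below [416.91309529 263.12354803]
sq ([np.float64(417.11531627576403), np.float64(261.9808102345416)], np.float64(26.055555555555557))
```

View pics/d2.png

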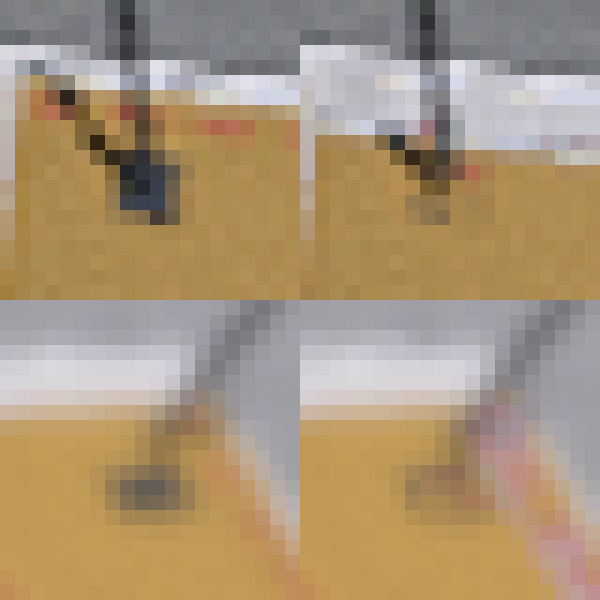

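Round mark now at (669.6,-57.7), so the square is at about (695,-16.7) against the tip at (695.5,-16). I'll nudge it, release and lift.

Call:
send_rows(series=[[[0.1, -0.5, 0.6, 0, 0], [0.1, -0.5, 0.6, 0, 0], [0.1, -0.5, 0.6, 0, 0], [0.8, -0.5, 0.6, 0, 0], [0.8, -0.5, 0.6, 0, 0], [0.8, -0.5, 0.6, 0, 0], [0.8, -0.5, 0.6, 0, 0], [0.8, -0.5, 0.6, 0, 0], [0.8, -0.5, 0.6, -40, 0], [0.8, -0.5, 0.6, -80, 0]]])

```text
clock: 10.1
eef_pos: [507.2, -15.9, 141.8]
eef_rot: [3.142, -0.002, 3.017]
wrist_force: [0.9, 0.3, 0.6]
finger_gap: 73.4
```

Call:
send_rows(series=[[[0.8, 8, 48, 0, -5], [0.8, 16, 95, 0, -10], [0.8, 24, 142, 0, -15], [0.8, 32, 190, 0, -20], [0.8, 40, 238, 0, -26], [0.8, 48, 286, 0, -32], [0.8, 56, 333, 0, -34.2], [0.8, 56, 333, 0, -34.2], [0.8, 56, 333, 30, -34.2], [0.8, 56, 333, 30, -34.2]]])

```text
clock: 11.1
eef_pos: [492.0, 320.4, 108.3]
eef_rot: [-3.141, -0.006, -2.669]
wrist_force: [0.4, 0.0, -0.6]
finger_gap: 75.0
```

```bash
python3 - <<'E'
from h import *
t=manip.camera("top");d=manip.camera("side")
for c in(t,d):
  q=proj(c,[670.2,-57,50]); r=dark(c,*q,4); print("rd",r,ray(c,*r[0],50))
s=manip.read_state();p=s["eef_pos"];print(p,s["eef_rot"],s["finger_gap"],s["clock"])
x0,y0=200,170
im=cv2.resize(d["img"][y0:y0+90,x0+40:x0+160],(800,600),interpolation=2)
cv2.imwrite("pics/e.png",im[:,:,::-1])
a=.472
for n,q in(("rib-x",[-25,0,52]),("rib+x",[25,0,52]),("hb",[0,44,12]),("c1",[35,-60,12]),("c2",[-35,-60,12])):
  w=np.array([493+math.cos(a)*q[0]-math.sin(a)*q[1],320+math.sin(a)*q[0]+math.cos(a)*q[1],q[2]]); u=proj(d,w); print(n,(u-[x0+40,y0])*6.667)
E
```

```text
rd ([np.float64(365.0630081300813), np.float64(180.08455284552846)], np.float64(11.388888888888888)) [670.75558086 -57.17991609  50.        ]
rd ([np.float64(414.3071705426357), np.float64(272.84593023255815)], np.float64(14.333333333333334)) [670.30931935 -56.79419395  50.        ]
[493.49074662 320.85079164 111.66404893] [-3.14152339e+00 -9.79842984e-04 -2.66954771e+00] 75.16713500201908 11.2
rib-x [361.6002775  301.60768375]
rib+x [451.13357964 270.84692019]
hb [340.00570675 337.46422845]
c1 [560.94267467 396.00746416]
c2 [436.46998459 443.44357616]
```

View pics/e.png

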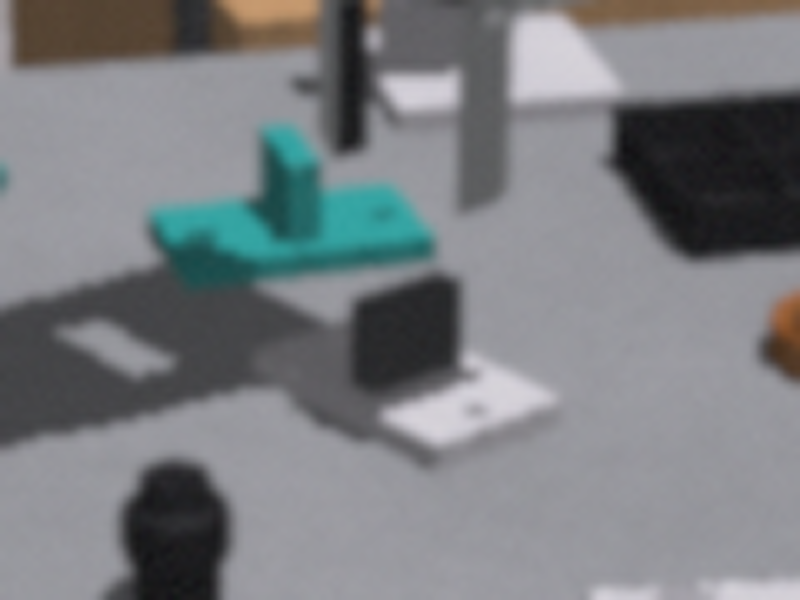

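The clamp plate is aluminium with a dark rib at crop (408,285), and its corner at (557,398) matches my prediction of (561,396). The square is at about (695.9,-16.0) after release. I'll descend and grip.

Call:
send_rows(series=[[[0.8, 1, -0.5, 45, 0], [0.8, 1, -0.5, 85, 0], [0.8, 1, -0.5, 85, 0], [0.8, 1, -0.5, 85, 0], [0.1, 1, -0.5, 85, 0], [0.1, 1, -0.5, 85, 0], [0.1, 1, -0.5, 85, 0], [0.1, 1, -0.5, 85, 0], [0.1, 1, -0.5, 85, 0], [0.1, 1, -0.5, 85, 0]]], newtons=60)

```text
clock: 12.2
eef_pos: [492.8, 320.5, 26.6]
eef_rot: [3.142, 0.0, -2.669]
wrist_force: [-0.2, 0.4, 0.0]
finger_gap: 30.2
```

Call:
send_rows(series=[[[0.1, 0, 0, 0, 0], [0.1, 0, 0, 0, 0], [0.1, 0, 0, 0, 0], [0.1, 0, 0, 0, 0], [0.1, 0, 0, 0, 0], [0.1, 0, 0, 0, 0], [0.1, 0, 0, -40, 0], [0.1, 0, 0, -80, 0], [0.1, 0, 0, -120, 0], [0.1, 0, 0, -120, 0]]])

```text
clock: 13.2
eef_pos: [494.5, 321.4, 151.8]
eef_rot: [3.141, 0.008, -2.669]
wrist_force: [-0.1, -0.1, -3.4]
finger_gap: 15.8
```

```bash
python3 - <<'E'
from h import *
t=manip.camera("top");d=manip.camera("side")
im=np.hstack([cv2.resize(t["img"][186:226,332:372],(400,400),interpolation=2),cv2.resize(d["img"][245:285,356:396],(400,400),interpolation=2)])
cv2.imwrite("pics/f.png",im[:,:,::-1])
M=np.array([594.8,-27.5]);y=-.127
ex=np.array([math.cos(y),math.sin(y)]);ey=np.array([-ex[1],ex[0]])
for c,o,off in((t,(332,186),0),(d,(356,245),400)):
  for n,p in(("B",(0,44,74)),("B0",(0,44,50)),("S",(0,-44,74)),("S0",(0,-44,50)),("p--",(-25,-30,56)),("p-+",(-25,30,56)),("p+-",(25,-30,56)),("p++",(25,30,56))):
    w=M+ex*p[0]+ey*p[1]; print(n,((proj(c,[*w,p[2]])-o+.5)*10+[off,0]).round(0))
q,A=dark(t,*proj(t,[*M,56]),17);print(q,A,ray(t,*q,56))
q,A=dark(d,*proj(d,[*M,56]),17);print(q,A,ray(d,*q,56))
# plate in hand, from side & top
s=manip.read_state();print(s["eef_pos"],s["eef_rot"])
E
```

```text
B [ 89. 163.]
B0 [ 86. 179.]
S [390. 203.]
S0 [384. 218.]
p-- [327. 292.]
p-+ [123. 265.]
p+- [348. 125.]
p++ [145.  98.]
B [599.  77.]
B0 [592. 165.]
S [691. 264.]
S0 [683. 356.]
p-- [562. 307.]
p-+ [504. 177.]
p+- [777. 296.]
p++ [711. 167.]
[np.float64(354.52961839581064), np.float64(205.0899569658319)] 357.1666666666667 [594.41691693 -25.8194789   56.        ]
[np.float64(378.5677428866283), np.float64(268.2020123839009)] 376.8333333333333 [592.83746608 -27.88702167  56.        ]
[492.68736412 320.37490676 146.20445561] [-3.14148096e+00  1.90369790e-04 -2.66879830e+00]
```

View pics/f.png

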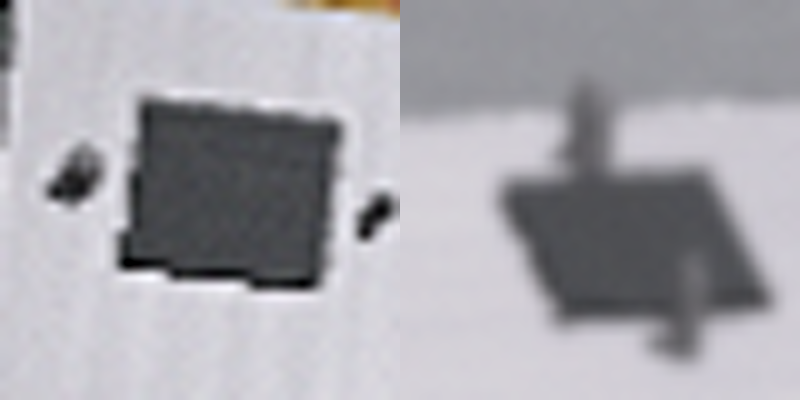

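Platen corners, dowels and the post (gripped, robot frame) agree on the dowel mid at about (595,-27). This is inside the taper's 3 mm capture. I'll carry the plate there.

Call:
send_rows(series=[[[0.1, 6, -30, 0, 3], [0.1, 12, -65, 0, 6], [0.1, 20, -105, 0, 10], [0.1, 28, -150, 0, 14], [0.1, 36, -190, 0, 18], [0.1, 44, -235, 0, 23], [0.1, 52, -280, 0, 28], [0.1, 60, -320, 0, 32], [0.1, 67, -356, 0, 34.4], [0.1, 67, -356, 0, 34.4]]])

```text
clock: 14.3
eef_pos: [595.0, -30.9, 143.8]
eef_rot: [-3.141, -0.003, 3.009]
wrist_force: [0.4, 0.4, -3.8]
finger_gap: 15.5
```

Call:
send_rows(series=[[[0.1, 0, 0, 0, 0], [0.1, 0, 0, 20, 0], [0.1, 0, 0, 38, 0], [0.1, 0, 0, 38, 0], [0.1, 0, 0, 38, 0]]])

```text
clock: 14.8
eef_pos: [595.0, -26.0, 108.2]
eef_rot: [3.142, -0.001, 3.015]
wrist_force: [-0.4, 0.7, -3.4]
finger_gap: 15.4
```

```bash
python3 - <<'E'
from h import *
t=manip.camera("top");d=manip.camera("side")
for c in(t,d):
  q=proj(c,[670.55,-57,50]); r=dark(c,*q,4); print("rd",r,ray(c,*r[0],50))
s=manip.read_state();p=s["eef_pos"];print(p,s["eef_rot"],s["wrist_force"],s["clock"])
im=np.hstack([cv2.resize(d["img"][215:285,335:405],(560,560),interpolation=2)])
cv2.imwrite("pics/g.png",im[:,:,::-1])
M=np.array(p[:2]);y=-.127;zb=p[2]-26
ex=np.array([math.cos(y),math.sin(y)]);ey=np.array([-ex[1],ex[0]])
for n,q in(("c--",(-35,-60,zb)),("c+-",(35,-60,zb)),("c--t",(-35,-60,zb+12)),("c+-t",(35,-60,zb+12)),("r-",(-25,-8,zb+52)),("r+",(25,-8,zb+52)),("S foot",(0,-44,50)),("S top",(0,-44,74))):
  w=M+ex*q[0]+ey*q[1]; print(n,((proj(d,[*w,q[2]])-[335,215]+.5)*8).round())
E
```

```text
rd ([np.float64(364.7866581415175), np.float64(182.66105427678318)], np.float64(32.583333333333336)) [662.98594356 -56.35237939  50.        ]
rd ([np.float64(414.31301197227475), np.float64(272.8530245746692)], np.float64(14.694444444444445)) [670.30912438 -56.82703556  50.        ]
[595.57023291 -26.44633951 109.26799013] [3.14156479e+00 1.02637860e-03 3.01484527e+00] [ 0.10848387 -0.30446124 -2.29432849] 14.9
c-- [295. 456.]
c+- [543. 443.]
c--t [298. 418.]
c+-t [547. 405.]
r- [301. 199.]
r+ [475. 191.]
S foot [395. 523.]
S top [402. 449.]
```

View pics/g.png

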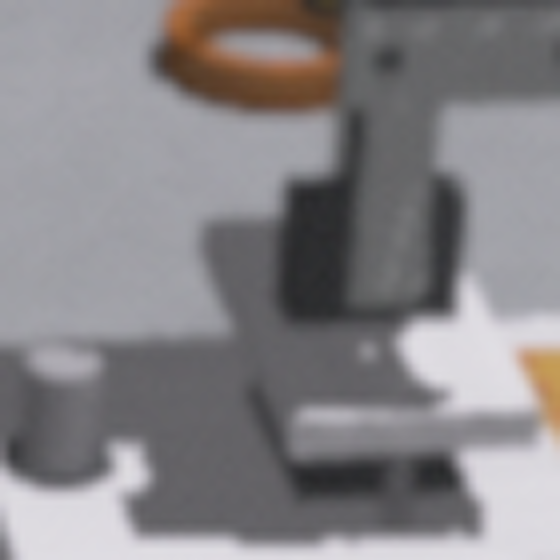

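The side view shows the plate level above the dowels. Its near corner is at (292,462) and the small dowel at about (400,515). Against the predictions the plate sits about 2 mm too far toward -x, so I'll correct and lower slowly, watching the force.

Call:
send_rows(series=[[[0.1, -2, -0.5, 0, 0], [0.1, -2, -0.5, 4, 0], [0.1, -2, -0.5, 8, 0], [0.1, -2, -0.5, 11, 0], [0.1, -2, -0.5, 14, 0], [0.1, -2, -0.5, 16, 0], [0.1, -2, -0.5, 16, 0]]])

```text
clock: 15.6
eef_pos: [596.9, -27.3, 92.2]
eef_rot: [3.141, -0.001, 3.014]
wrist_force: [-1.7, 2.6, -1.7]
finger_gap: 15.8
```

Call:
send_rows(series=[[[0.1, 0, 0, 2, 0], [0.1, 0, 0, 4, 0], [0.1, 0, 0, 6, 0], [0.1, 0, 0, 6, 0]]])

```text
clock: 16.0
eef_pos: [597.0, -27.6, 86.0]
eef_rot: [3.142, -0.001, 3.014]
wrist_force: [-2.0, 4.3, -3.7]
finger_gap: 15.9
```

```bash
cat > chk.py <<'E'
from h import *
d=manip.camera("side")
r=dark(d,*proj(d,[670.55,-57,50]),4); print("rd side",r,ray(d,*r[0],50))
s=manip.read_state();print(s["eef_pos"].round(1),s["eef_rot"].round(3),s["wrist_force"].round(1),s["moment"].round(2),s["finger_gap"],s["clock"])
E
python3 chk.py
```

```text
rd side ([np.float64(414.628), np.float64(272.87966666666665)], np.float64(13.888888888888888)) [670.9744732  -57.10264854  50.        ]
[597.  -27.6  86. ] [-3.142e+00 -1.000e-03  3.014e+00] [-1.2  3.4 -4.1] [0.75 0.47 0.09] 15.371210318079141 16.05
```

It is on the dowels, with light side contact. Easing the lateral offset and pressing on.

Call:
send_rows(series=[[[0.1, 0, 0.5, 2, 0], [0.1, 0, 0.5, 4, 0], [0.1, 0, 0.5, 6, 0], [0.1, 0, 0.5, 8, 0], [0.1, 0, 0.5, 9, 0], [0.1, 0, 0.5, 9, 0], [0.1, 0, 0.5, 9, 0]]])

```text
clock: 16.75
eef_pos: [597.8, -27.3, 78.1]
eef_rot: [-3.141, 0.002, 3.014]
wrist_force: [-1.9, 1.5, 4.9]
finger_gap: 15.9
```

```bash
python3 chk.py
```

```text
rd side ([np.float64(414.7560362173038), np.float64(272.84825620389)], np.float64(13.805555555555555)) [671.3252526  -57.03725345  50.        ]
[597.8 -27.4  78.1] [-3.141e+00  2.000e-03  3.014e+00] [-2.7  1.5  5.3] [0.44 0.46 0.11] 15.681131070810688 16.8
```

Call:
send_rows(series=[[[0.1, 0.3, 0, 1, 0], [0.1, 0.3, 0, 2, 0], [0.1, 0.3, 0, 2.5, 0], [0.1, 0.3, 0, 2.5, 0]]])

```text
clock: 17.2
eef_pos: [597.9, -27.4, 76.4]
eef_rot: [-3.141, 0.003, 3.014]
wrist_force: [-2.7, 2.1, 10.6]
finger_gap: 15.7
```

```bash
python3 chk.py
```

```text
rd side ([np.float64(414.7960704607046), np.float64(272.8628048780488)], np.float64(13.666666666666666)) [671.38857948 -57.1191736   50.        ]
[597.9 -27.3  76.4] [-3.141e+00  3.000e-03  3.014e+00] [-3.1  1.4 12. ] [0.43 0.73 0.16] 15.916556090941194 17.25
```

Call:
send_rows(series=[[[0.1, 0, 0, 1, 0], [0.1, 0, 0, 1.5, 0], [0.1, 0, 0, 1.5, 0], [0.1, 0, 0, 1.5, 0]]])

```text
clock: 17.65
eef_pos: [598.8, -27.5, 76.3]
eef_rot: [-3.141, 0.006, 3.014]
wrist_force: [-2.1, 2.5, 20.9]
finger_gap: 16.0
```

```bash
python3 chk.py; python3 - <<'E'
from h import *
t=manip.camera("top");d=manip.camera("side")
im=np.hstack([cv2.resize(t["img"][155:190,335:375],(400,350),interpolation=2),cv2.resize(d["img"][240:275+5,370:430-15],(394,350),interpolation=2)])
cv2.imwrite("pics/i.png",im[:,:,::-1])
q=proj(t,[671,-57,50]);print(q,dark(t,*q,4))
E
```

```text
rd side ([np.float64(415.29686468646867), np.float64(272.8602310231023)], np.float64(14.027777777777779)) [672.53193151 -57.36865479  50.        ]
[598.8 -27.5  76.3] [-3.142  0.006  3.014] [-2.4  3.  22.2] [0.47 1.07 0.14] 15.462542201557993 17.7
[365.00193905 180.00306503] ([np.float64(364.7536803364879), np.float64(183.506309148265)], np.float64(17.61111111111111))
```

View pics/i.png

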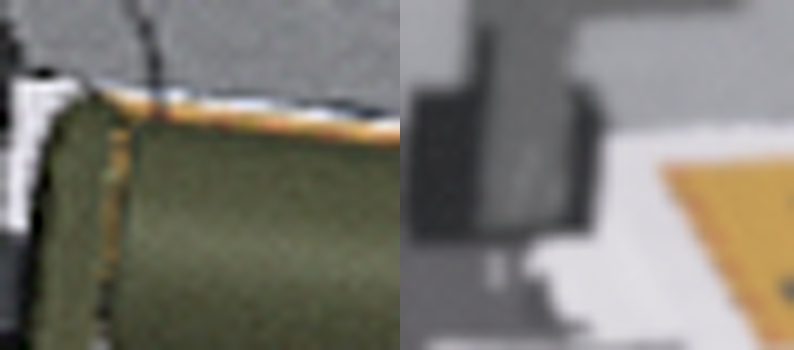

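The force doubled with no further travel (76.4 to 76.3 mm), so the plate is bottomed. The carrier drifted about 2 mm in +x, so I'll bring it back using the fitted plate while keeping the press.

Call:
send_rows(series=[[[0.1, 1, 0.2, -0.4, 0], [0.1, 2, 0.3, -0.4, 0], [0.1, 3, 0.3, -0.4, 0], [0.1, 3, 0.3, -0.4, 0]]])

```text
clock: 18.2
eef_pos: [596.3, -27.2, 76.5]
eef_rot: [-3.141, 0.007, 3.014]
wrist_force: [1.5, -0.8, 15.6]
finger_gap: 15.9
```

```bash
python3 chk.py
```

```text
rd side ([np.float64(414.4028822055138), np.float64(272.9404761904762)], np.float64(14.777777777777779)) [670.3473145  -57.24103243  50.        ]
[596.2 -27.2  76.4] [-3.141  0.007  3.014] [ 2.5 -1.  16.2] [-0.03 -0.01  0.15] 15.498614565445754 18.25
```

Call:
send_rows(series=[[[0.1, 0, 0.2, 0.3, 0], [0.1, 0, 0.2, 0.3, 0], [0.1, 0, 0.2, 0.3, 0], [0.1, 0, 0.2, 0.3, 0], [0.1, 0, 0.2, 0.3, 0]]])

```text
clock: 18.75
eef_pos: [596.3, -27.1, 76.4]
eef_rot: [-3.141, 0.007, 3.014]
wrist_force: [0.7, -2.6, 18.9]
finger_gap: 15.7
```

```bash
python3 chk.py
```

```text
rd side ([np.float64(414.38984674329504), np.float64(272.9396551724138)], np.float64(14.5)) [670.31925122 -57.23081204  50.        ]
[596.3 -27.2  76.4] [-3.141  0.007  3.014] [ 1.4 -1.5 18.3] [-0.2   0.3   0.17] 15.899403773381973 18.8
```

The hold is stable: the mark is within about 0.5 mm, the press is about 18 N and z does not change. Handing in.

```bash
python3 -c "from h import *; print(manip.sign_off())"
```

```text
the job is handed in; nothing more can be done
None
```

I finished the job and handed it in at about 19 s of the 58 s allowed, with the arm still holding the clamp plate pressed down. `sign_off` gave no verdict, so the results below are from my own last checks.

- **Marks:** I slid the carrier by its post until the round mark was under the tip, to about 1 mm by my measurement. I paused there for about 1 s, then slid it on to the square mark.
- **Clamp plate:** I used the aluminium plate, not the turquoise ones, and fitted it big hole on big dowel. When I pressed harder, the force roughly doubled while the height stayed at 76.3–76.4 mm, so it is seated. The final push is about 18 N, above the 10.8 N the spring gives when fully pressed.
- **Drift during pressing:** The carrier moved about 2 mm towards +x, and I brought it back using the fitted plate. At the end the round mark was within 0.5 mm of where it stood when the square was under the tip. That puts the square within about 1 mm of the tip.

**Less certain:**
- The last position check used the side camera only, because the arm hid the strip from the top camera.
- The two cameras differed by 1–2 mm on the platen.
- I judged flatness from force and height and did not see it directly; the tool was tilted about 0.007 rad while pressing.
- I took no final picture of the other objects or the pointer. The planned paths kept clear of them, and the wrist force showed no unexpected contact in the readings after each move.

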